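# Shut the microscope slides away from the dust

## Task

The microscope slides must be shut away from the dust: with the fingertips, push the open drawer that is full of glass slides gently, fully home into its desk unit, and fold the standing lid of the black slide box down until it lies fully shut (either one first). Push only: nothing is gripped, lifted or carried, do not slam the drawer or the lid, and the slide box stays standing where it is. Leave the other desk unit's drawer open as it is, because tool handles stick out of it, and do not disturb the other things on the table.

Things in the scene. Friction and masses are not known exactly. Their poses are not given: they have to be found in the camera images.
- slide_unit: The unit whose drawer holds two rows of upright glass slides: 130 mm wide (y), 140 mm deep (x), 75 mm high wooden one-drawer desk unit, fixed to the table; origin: centre of its underside; x points from its drawer front into the unit (the way the drawer goes shut), z up. It looks the same as tool_unit but for the contents of the drawer; the two units and the slide box swap places between runs
- slide_drawer (a joint): How far the slide drawer stands open, m: 0 fully home, up to 0.09 open; starts 0.045 to 0.075. It slides with about 1.2 N of friction, stays where it is left and stops dead at 0
- slide_drawer_front (a point): Centre of the slide drawer's flat outer front face (130 mm wide, 67 mm high, from 4 to 71 mm above the table; no knob; this point is 37.5 mm above the table). Moves with the drawer; at joint 0 it lies 70 mm from the unit's origin, along the unit's -x. The drawer's contents stay below the top of its front
- tool_unit: The unit to leave alone: 130 mm wide (y), 140 mm deep (x), 75 mm high wooden one-drawer desk unit, fixed to the table; origin: centre of its underside; x points from its drawer front into the unit (the way the drawer goes shut), z up. Handles of three tools (fixed in the drawer) stick up slantwise over its drawer's front edge to 92 mm above the table and 40 mm out of the front
- tool_drawer (a joint): How far the tool drawer stands open, m; starts 0.045 to 0.075 and must stay as it is
- tool_drawer_front (a point): Centre of the tool drawer's outer front face, same sizes as the slide drawer's
- slide_box: Black slide box, loose, about 0.67 kg with its lid, 100 mm deep (x), 150 mm wide (y), base 32 mm high, 46 mm high with the lid shut; glass slides stand inside. Origin: centre of its underside; z up; the lid is hinged along its +x rim, and its free edge comes down on the -x rim
- box_lid (a joint): Lid angle, rad: 0 shut flat, 1.57 upright, above that leaning back over the hinge (stop at 1.95); starts 1.35 to 1.8. A stiff hinge: the lid stays where it is left at any angle, takes about 0.08 to 0.12 N m to turn
- box_lid_hinge (a point): Middle of the lid's hinge line (along the box's y), 32.5 mm above the table, 50 mm along the box's +x from its origin
- box_lid_edge (a point): Middle of the lid's free edge, on its outer face: 100 mm from the hinge line along the lid and 14 mm out to its outer face (the lid is a shell 14 mm thick, 150 mm wide; a thumb tab 35 mm wide sticks out 6 mm past the edge). Upright it is about 132 mm above the table
- specimen_jar: Loose glass jar with a metal cap, 40 mm across, 55 mm high; origin: centre of its underside; leave alone
- dropper_bottle: Loose amber bottle, 30 mm across, 62 mm high; origin: centre of its underside; leave alone
- petri_dish: Loose open glass dish, 72 mm across, 15 mm high; origin: centre of its underside; leave alone
- tweezers: Loose dark steel tweezers, 116 mm long along x, 6 mm high, flat on the table; origin at the middle, on the table; leave alone
- mug: Loose white mug, 80 mm across, 90 mm high, handle at +y; origin: centre of its underside; leave alone
- pipette: Loose white plastic pipette, 9 mm thick, 140 mm long along x, lying; origin on its underside; leave alone
- pebble: Loose red-brown pebble, 48 mm across, 25 mm high; origin: centre of its underside; leave alone
- microscope: Black microscope, 280 mm high, base 170 mm across, fixed to the table; origin: centre of its underside; leave alone
Mind the look-alikes: they are no part of the job. What is shaped like the slide_box but pink is not meant.

How it is judged:
By the outcome, as a careful person would: the job done as asked, in the order asked, and still so for the second after the job is handed in, with the robot touching nothing.
It also fails if it takes over 51 s, if anything falls off the work surface, if the arm or the gripper's body presses on something with over 40 N, if the wrist force passes 120 N, or if a joint passes its speed limit or range.

## Robot

A 6-joint arm with a two-finger parallel gripper is mounted at the origin on the work surface. World frame = base frame: x ahead of the robot, y to its left, z up, the work surface at z = 0. Lengths are in m, angles in degrees, forces in N, time in s.
With the tool pointing down it reaches from about 0.35 to 0.875 m from the base axis. Payload 4.2 kg.
Tool frame: the origin (TCP) lies between the finger pads; the fingertips stand 8 mm ahead of it and the grasp point (between the pads) lies 11 mm behind it; x points along the fingers, y is the direction in which the jaws open and shut, and the axes are right-handed (so a half turn about x gives the same grasp; the last joint's range is limited). The gripper opens to 87 mm and grips with 3 to 60 N. Pads are 19 mm wide; open, the fingers measure 117 mm over their backs; the gripper's body (75 mm by 190 mm) begins 51 mm behind the grasp point.
Start: joints at [-54.397, 22.042, 0.453, 0, -68.411, -14.817], TCP at [0.222, -0.584, 0.231] pointing down, gripper open.
Joint ranges: [-179.83, 179.83], [-69.29, 118.12], [-61.27, 80.66], [-181.25, 117.63], [-171.15, -9.14], [-177.46, 177.46]. Speed limits (degrees/s): [159.86, 159.86, 180, 180, 180, 180].

## Interface

Orientations are given as a 3x3 rotation matrix whose columns are the frame's x, y, z axes.
In Python, from station import r gives the robot as it stands. The module is installed in compiled form; this text tells all that it offers.
- The arm moves only by the tool move_arm, never from a script. Its argument "increments" is one flat list of numbers, 7 for each row, row after row: the turn, a rotation vector about the tool's x, y, z in degrees, then the shift along the tool's x, y, z in m, then the finger opening in m, from 0 to 0.087. A call has 1 to 12 rows; each row is the pose to reach, as a shift and turn from the pose commanded when the call began, along the tool's axes at that moment; what a row does not reach only later rows make up. A row lasts 1/12 s, in which the tool goes at most 41.7 mm and 7.16 degrees, less where a joint would pass 70% of its speed; a pose out of reach is approached as far as the arm can. A call with a gripper value outside its range is refused whole. The fingers move at their own pace and stop on an object; the grip force is fixed at half the most. Time passes only in rows, so rows that repeat a pose let the fingers close. It gives the time, the measured TCP pose, the force and the opening at its end, in the units of the state.
- r.sense(): the state, without advancing time (a new reading comes with each control period).
- r.capture(name): name is "side" or "top"; returns the picture (384x512x3 uint8, red, green, blue); there is no depth.
- r.calibration(name): a dict with "fx", "fy", "cx", "cy" (pixels), "rvec" (rotation vector, rad) and "tvec" (3), from world to camera coordinates, as OpenCV has them. Camera axes: x right, y down, z forward; pixel columns grow to the right and rows downward; lengths in m; the calibration is good to about 2 mm. A picture is of the moment at which its call begins. calibration takes no time and is no camera call.
- r.finish_job(): hands the job in, once; it reports no verdict.
The state is a dict: "time_s": time; "joints": joint angles; "joint_velocities": joint speeds; "effort": joint torques, N m; "tcp_pos": TCP position; "ee_rot": TCP orientation; "wrist_force": force on the tool from outside, world axes, zero at the start; "moment": the same for the moment, N m; "gripper_width": opening from 0.0 (shut) to 1.0 (fully open).
Only numpy, scipy, OpenCV 4.12 (cv2) and the standard library are available. Lean on these libraries where they do the work, as an engineer would, in place of code of your own. Each camera call takes 0.05 s, during which the arm holds its last target.

## Working session

There is one attempt and no reset: what is moved stays moved. The work goes in short steps, Python scripts to look and compute and a tool call to move; the robot and the scene stay as the last step left them, time stands still between calls to the robot, and variables do not carry over. Pictures are saved under pics/ and viewed, and the job is handed in when it is done.

Besides the shell and the picture viewer there is one more tool, called after "Call:" by a JSON object that holds its "fn" and its "kwargs", one argument or row to a line. move_arm: Moves the arm, as the interface text tells. Its arguments: {"type":"object","properties":{"increments":{"type":"array","items":{"type":"number"}}},"required":["increments"]}

```bash
mkdir -p pics; python3 - <<'E'
from station import r
import cv2
s=r.sense();print({k:s[k] for k in s})
for n in("side","top"):
    im=r.capture(n);cv2.imwrite(f"pics/{n}0.png",im[:,:,::-1]);print(n,r.calibration(n))
E
```

```text
{'time_s': 0.0, 'joints': array([-5.43951553e+01,  2.20930640e+01,  3.78760616e-01, -2.69378323e-02,
       -6.84125421e+01, -1.48168073e+01]), 'joint_velocities': array([ 0.0418736 , -0.00119651,  0.01780564,  0.05131158, -0.04721822,
        0.01763463]), 'effort': array([-1.41612112e-03, -3.90664494e+01,  1.87398630e+01,  4.21980947e+00,
        1.09929385e-02, -2.05235374e-04]), 'tcp_pos': array([ 0.22161838, -0.58375386,  0.22943369]), 'ee_rot': array([[-9.33428287e-04, -3.54748548e-01,  9.34961281e-01],
       [ 2.05447987e-03,  9.34959035e-01,  3.54749747e-01],
       [-9.99997454e-01,  2.25199258e-03, -1.43893458e-04]]), 'wrist_force': array([-0.07578916,  1.02464154,  0.14352279]), 'moment': array([-0.02118944, -0.04697488, -0.05158628]), 'gripper_width': 1.0007908303628341}
side {'fx': 379.9388278613157, 'fy': 379.9388278613157, 'cx': 253.99244281349362, 'cy': 194.31711608321106, 'rvec': array([ 2.15080268, -0.30427896,  0.14036448]), 'tvec': array([-0.50903713,  0.0786034 ,  1.13697417])}
top {'fx': 416.31486956563157, 'fy': 416.31486956563157, 'cx': 257.70803490076634, 'cy': 194.18985439107294, 'rvec': array([ 2.15573123, -2.01600108,  0.25688237]), 'tvec': array([-0.11124632,  0.52238279,  1.12612211])}
```

View pics/side0.png

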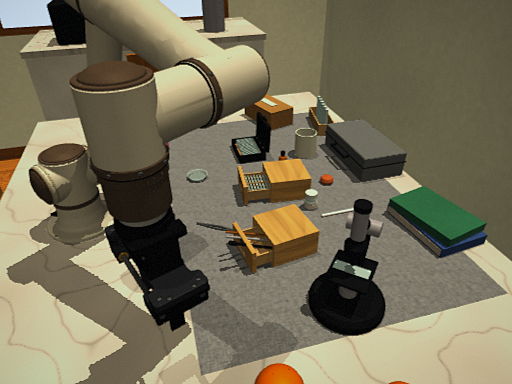

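View pics/top0.png

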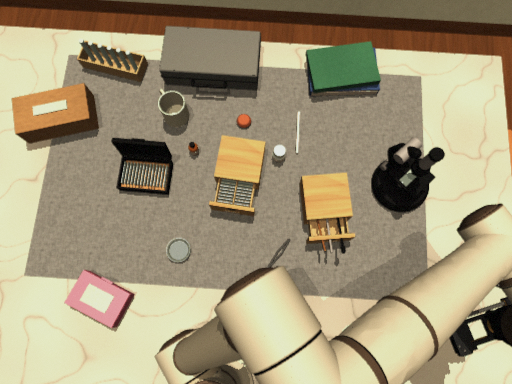

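```bash
cat > h.py <<'E'
import numpy as np,cv2
from station import r
C={n:r.calibration(n) for n in("side","top")}
def K(n):
    c=C[n];return np.array([[c["fx"],0,c["cx"]],[0,c["fy"],c["cy"]],[0,0,1.]])
def RT(n):
    return cv2.Rodrigues(np.array(C[n]["rvec"]))[0],np.array(C[n]["tvec"])
def ray(n,p):
    R,t=RT(n);d=R.T@np.linalg.inv(K(n))@np.array([p[0],p[1],1.]);return -R.T@t,d
def onz(n,p,z):
    o,d=ray(n,p);return o+d*(z-o[2])/d[2]
def tri(pt,ps):
    A=np.zeros((3,3));b=np.zeros(3);L=[ray("top",pt),ray("side",ps)]
    for o,d in L:
        d=d/np.linalg.norm(d);M=np.eye(3)-np.outer(d,d);A+=M;b+=M@o
    X=np.linalg.solve(A,b);return X
def px(n,X):
    R,t=RT(n);q=K(n)@(R@np.array(X,float)+t);return q[:2]/q[2]
def crop(im,x0,y0,w,h,s,f):
    cv2.imwrite(f,cv2.resize(im[y0:y0+h,x0:x0+w,::-1],None,fx=s,fy=s,interpolation=cv2.INTER_CUBIC))
E
python3 - <<'E'
import cv2
from h import *
t=cv2.imread("pics/top0.png")[:,:,::-1];s=cv2.imread("pics/side0.png")[:,:,::-1]
crop(t,100,125,180,100,4,"pics/tc.png");crop(s,170,90,160,120,5,"pics/sc.png")
E
```

```text
(no output)
```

View pics/tc.png

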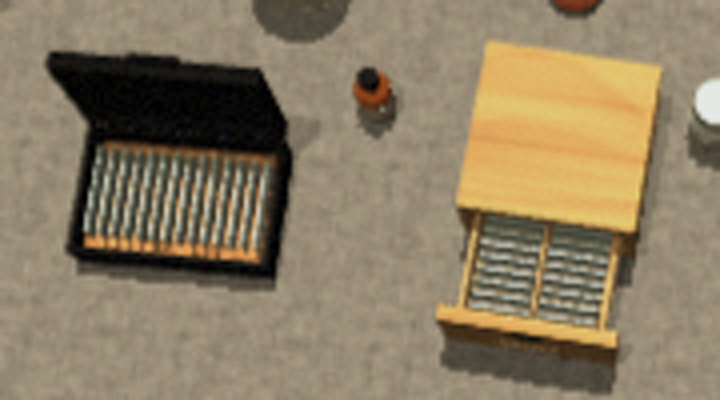

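View pics/sc.png

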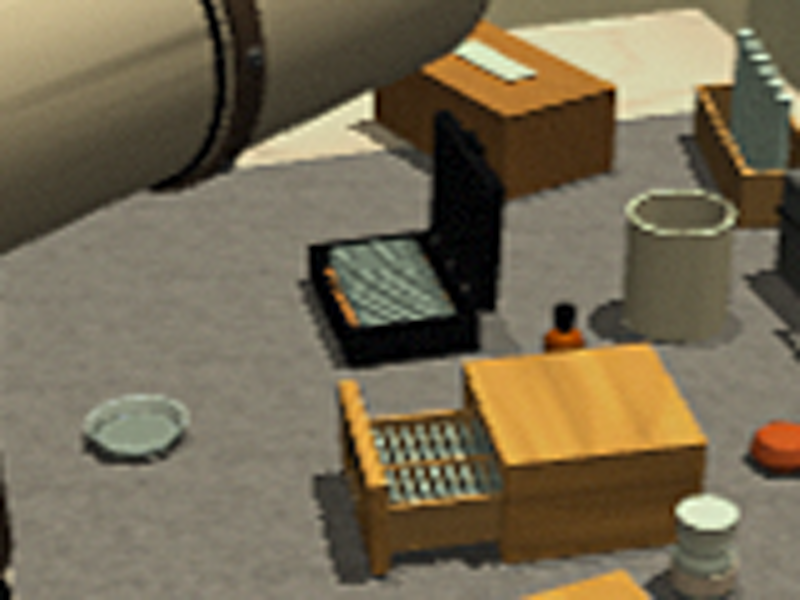

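```bash
python3 - <<'E'
from h import *
np.set_printoptions(precision=4,suppress=True)
T=lambda x,y:(100+x/4-.375,125+y/4-.375)
S=lambda x,y:(170+x/5-.4,90+y/5-.4)
P={}
def t2(nm,a,b):
    X=tri(T(*a),S(*b));print(nm,X,"err px",px("top",X)-T(*a),px("side",X)-S(*b))
print("front top L/R",onz("top",T(438,320),.071),onz("top",T(616,347),.071))
print("unit top corners",[onz("top",T(*p),.075) for p in[(488,43),(662,68),(638,232),(459,208)]])
print("box rim front L,R",[onz("top",T(*p),.032) for p in[(70,252),(272,272)]])
t2("front top +y",(438,318),(342,383))
t2("front top -y",(616,347),(370,490))
t2("unit nearL",(638,232),(508,465))
t2("unit farL",(459,208),(465,365))
t2("unit far",(662,68),(705,443))
t2("lid top -y",(260,70),(500,180))
t2("lid top +y",(48,55),(438,115))
t2("box front -y",(272,272),(350,345))
t2("box front +y",(70,252),(310,245))
E
```

```text
front top L/R [0.4876 0.059  0.071 ] [ 0.4766 -0.0679  0.071 ]
unit top corners [array([0.6974, 0.0417, 0.075 ]), array([ 0.6865, -0.0873,  0.075 ]), array([ 0.5606, -0.0779,  0.075 ]), array([0.5698, 0.0513, 0.075 ])]
box rim front L,R [array([0.5292, 0.34  , 0.032 ]), array([0.5241, 0.1895, 0.032 ])]
front top +y [0.4904 0.0591 0.0709] err px [ 0.0758 -0.4551] [-0.3817  0.1092]
front top -y [ 0.4776 -0.068   0.0691] err px [ 0.0316 -0.1972] [-0.1795  0.0517]
unit nearL [ 0.5611 -0.0781  0.0774] err px [ 0.0775 -0.3865] [-0.3534  0.1147]
unit farL [0.5719 0.0512 0.0748] err px [ 0.1322 -0.6736] [-0.5666  0.1828]
unit far [ 0.6864 -0.0874  0.0761] err px [ 0.0269 -0.106 ] [-0.0977  0.0366]
lid top -y [0.6412 0.1897 0.1392] err px [ 0.0237 -0.1152] [-0.0863  0.0315]
lid top +y [0.6421 0.341  0.1303] err px [-0.1951  1.0465] [ 0.7209 -0.262 ]
box front -y [0.5271 0.1914 0.0236] err px [ 0.0553 -0.3182] [-0.2514  0.0735]
box front +y [0.5304 0.3389 0.0349] err px [ 0.1127 -0.6321] [-0.4601  0.1315]
```

```bash
cat >> h.py <<'E'
def Rt(yaw):  # tool down, tool z at yaw deg
    c,s=np.cos(np.radians(yaw)),np.sin(np.radians(yaw))
    z=np.array([c,s,0]);x=np.array([0,0,-1.]);return np.column_stack([x,np.cross(z,x),z])
def inc(p0,y0,p1):
    return Rt(y0).T@(np.array(p1)-np.array(p0))
E
python3 - <<'E'
from h import *
np.set_printoptions(precision=4,suppress=True)
print(Rt(20.78)); print(r.sense()["ee_rot"])
print(inc([.222,-.584,.231],20.78,[.425,-.002,.18]))
print([ (n,onz("top",p,z)) for n,p,z in [("mug",(172,103),.09),("dropper",(193,146),.062),("petri",(178,250),.015),("jar",(279,152),.055),("microscope",(395,190),.02),("tooltips",(330,258),.05)]])
E
```

```text
[[ 0.     -0.3548  0.9349]
 [ 0.      0.9349  0.3548]
 [-1.      0.      0.    ]]
[[-0.0008 -0.3547  0.935 ]
 [ 0.0018  0.935   0.3547]
 [-1.      0.002  -0.0001]]
[0.051  0.4721 0.3963]
[('mug', array([0.7837, 0.1957, 0.09  ])), ('dropper', array([0.6634, 0.1247, 0.062 ])), ('petri', array([0.3601, 0.1432, 0.015 ])), ('jar', array([ 0.6645, -0.1303,  0.055 ])), ('microscope', array([ 0.5808, -0.4838,  0.02  ])), ('tooltips', array([ 0.3627, -0.2896,  0.05  ]))]
```

Call:
{"fn": "move_arm", "kwargs": {
  "increments": [4,0,0,0,0.039,0.033,0,8,0,0,0,0.078,0.066,0,12,0,0,0,0.117,0.099,0,16,0,0,0,0.15,0.13,0,20,0,0,0,0.18,0.16,0,25.28,0,0,0,0.21,0.18,0,25.28,0,0,0,0.24,0.2,0,25.28,0,0,0,0.27,0.225,0,25.28,0,0,0,0.3,0.25,0,25.28,0,0,0,0.33,0.275,0,25.28,0,0,0,0.36,0.3,0,25.28,0,0,0,0.38,0.32,0]
}}

```text
time_s: 1.1
tcp_pos: [0.3857, -0.1133, 0.2306]
ee_rot: [[0.0, 0.078, 0.997], [0.0, 0.997, -0.078], [-1.0, 0.0, 0.0]]
wrist_force: [0.2, 0.5, -0.3]
gripper_width: 0.173
```

Call:
{"fn": "move_arm", "kwargs": {
  "increments": [0,0,0,0,0.035,0.01,0,0,0,0,0,0.07,0.02,0,0,0,0,0,0.1,0.028,0,0,0,0,0.02,0.116,0.03,0,0,0,0,0.05,0.116,0.03,0,0,0,0,0.08,0.116,0.03,0,0,0,0,0.11,0.116,0.03,0,0,0,0,0.14,0.116,0.03,0,0,0,0,0.165,0.116,0.03,0,0,0,0,0.178,0.116,0.03,0,0,0,0,0.178,0.116,0.03,0,0,0,0,0.178,0.116,0.03,0]
}}

```text
time_s: 2.1
tcp_pos: [0.4248, -0.0023, 0.0521]
ee_rot: [[-0.002, 0.078, 0.997], [-0.001, 0.997, -0.078], [-1.0, -0.001, -0.002]]
wrist_force: [0.8, 0.7, 0.1]
gripper_width: 0.004
```

```bash
python3 - <<'E'
from h import *
for n in("side","top"):
    im=r.capture(n);cv2.imwrite(f"pics/{n}1.png",im[:,:,::-1])
    crop(im,*((160,80,200,150) if n=="side" else (100,125,200,150)),4,f"pics/{n}1c.png")
s=r.sense();print(s["tcp_pos"],s["wrist_force"])
E
```

```text
[ 0.4259908  -0.00189327  0.05346312] [ 0.50936671 -0.26348006 -0.2396405 ]
```

View pics/side1c.png

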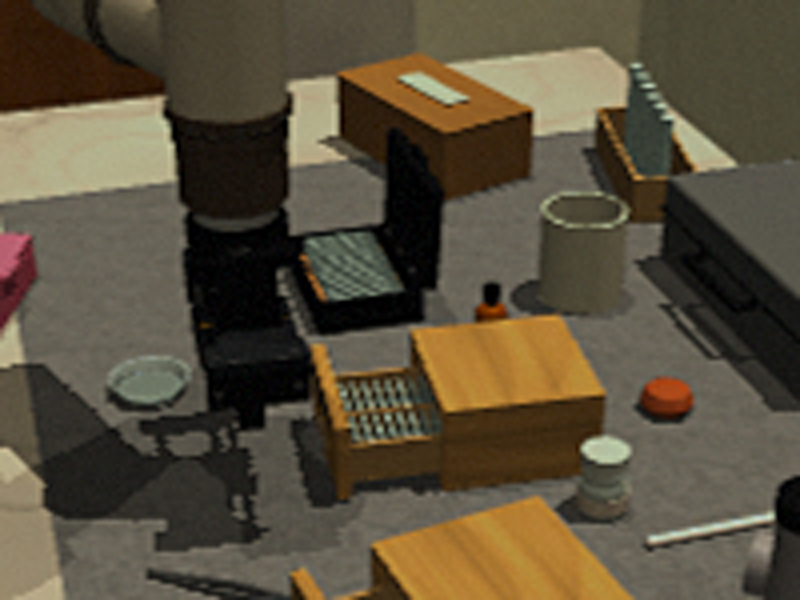

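View pics/top1c.png

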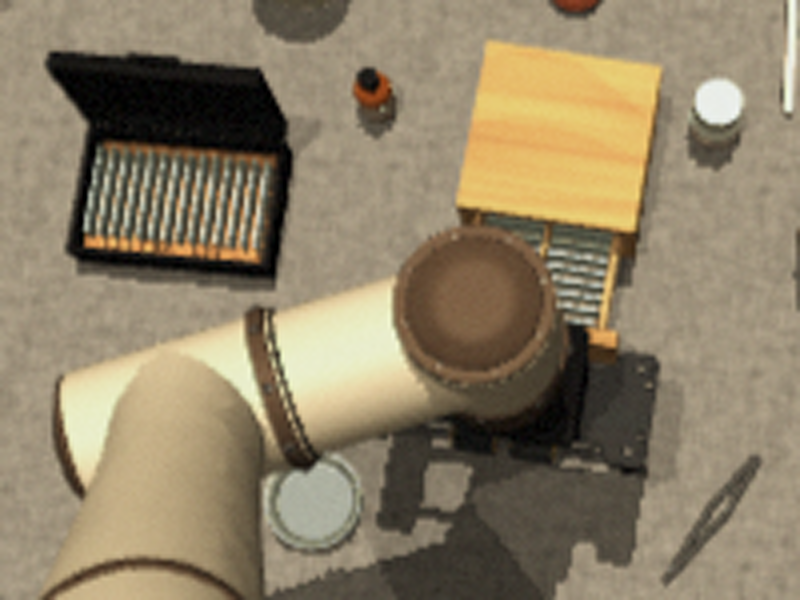

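Call:
{"fn": "move_arm", "kwargs": {
  "increments": [0,0,0,0,0,0.006,0,0,0,0,0,0,0.013,0,0,0,0,0,0,0.02,0,0,0,0,0,0,0.026,0,0,0,0,0,0,0.031,0,0,0,0,0,0,0.035,0,0,0,0,0,0,0.038,0,0,0,0,0,0,0.041,0,0,0,0,0,0,0.044,0,0,0,0,0,0,0.047,0,0,0,0,0,0,0.05,0,0,0,0,0,0,0.053,0]
}}

```text
time_s: 3.2
tcp_pos: [0.4776, -0.0065, 0.0524]
ee_rot: [[-0.001, 0.079, 0.997], [-0.0, 0.997, -0.079], [-1.0, -0.0, -0.001]]
wrist_force: [-1.0, -0.3, 0.9]
gripper_width: 0.007
```

Call:
{"fn": "move_arm", "kwargs": {
  "increments": [0,0,0,0,0,0.003,0,0,0,0,0,0,0.006,0,0,0,0,0,0,0.009,0,0,0,0,0,0,0.012,0,0,0,0,0,0,0.015,0,0,0,0,0,0,0.018,0,0,0,0,0,0,0.021,0,0,0,0,0,0,0.024,0,0,0,0,0,0,0.027,0,0,0,0,0,0,0.03,0,0,0,0,0,0,0.033,0,0,0,0,0,0,0.036,0]
}}

```text
time_s: 4.2
tcp_pos: [0.5141, -0.0092, 0.0525]
ee_rot: [[-0.0, 0.078, 0.997], [-0.0, 0.997, -0.078], [-1.0, -0.0, -0.0]]
wrist_force: [-0.7, -0.8, -0.3]
gripper_width: 0.002
```

Call:
{"fn": "move_arm", "kwargs": {
  "increments": [0,0,0,0,0,0.002,0,0,0,0,0,0,0.004,0,0,0,0,0,0,0.006,0,0,0,0,0,0,0.008,0,0,0,0,0,0,0.01,0,0,0,0,0,0,0.012,0,0,0,0,0,0,0.014,0,0,0,0,0,0,0.016,0,0,0,0,0,0,0.0175,0,0,0,0,0,0,0.019,0,0,0,0,0,0,0.02,0,0,0,0,0,0,0.021,0]
}}

```text
time_s: 5.2
tcp_pos: [0.5349, -0.0108, 0.0526]
ee_rot: [[0.0, 0.078, 0.997], [-0.0, 0.997, -0.078], [-1.0, -0.0, 0.0]]
wrist_force: [-1.1, -0.2, -0.1]
gripper_width: 0.005
```

```bash
python3 - <<'E'
from h import *
for n in("side",):
    im=r.capture(n);crop(im,*((160,80,200,150) if n=="side" else (100,125,200,150)),4,f"pics/{n}2c.png")
s=r.sense();print(s["tcp_pos"],s["wrist_force"])
E
```

```text
[ 0.53518222 -0.01074655  0.05260346] [0.36938705 0.03150817 0.53611295]
```

View pics/side2c.png

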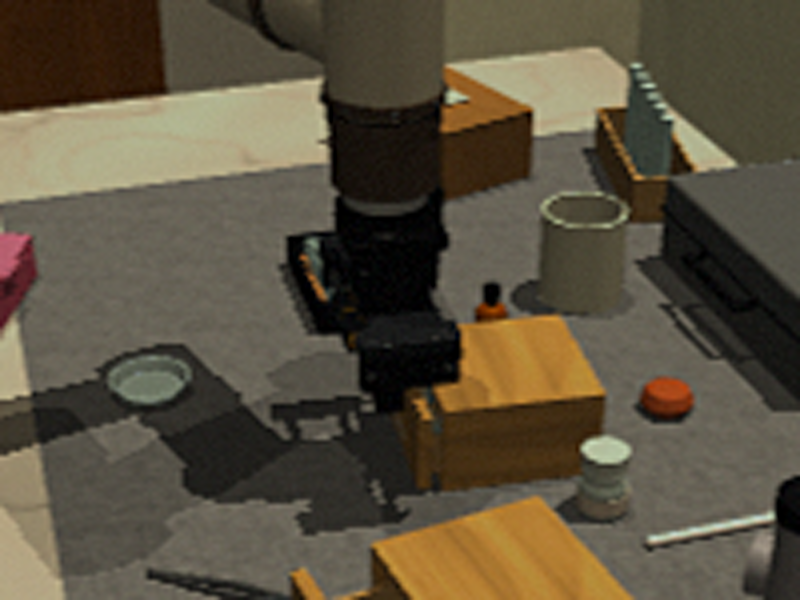

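Drawer nearly shut, with a gap of about 5 mm at (437,470). I'll creep 1 mm per row to the stop.

Call:
{"fn": "move_arm", "kwargs": {
  "increments": [0,0,0,0,0,0.001,0,0,0,0,0,0,0.002,0,0,0,0,0,0,0.003,0,0,0,0,0,0,0.004,0,0,0,0,0,0,0.005,0,0,0,0,0,0,0.006,0]
}}

```text
time_s: 5.75
tcp_pos: [0.5409, -0.0113, 0.0526]
ee_rot: [[0.0, 0.078, 0.997], [-0.0, 0.997, -0.078], [-1.0, -0.0, 0.0]]
wrist_force: [-1.6, 0.9, 0.0]
gripper_width: 0.004
```

Call:
{"fn": "move_arm", "kwargs": {
  "increments": [0,0,0,0,0,0.0007,0,0,0,0,0,0,0.0014,0,0,0,0,0,0,0.002,0]
}}

```text
time_s: 6.0
tcp_pos: [0.5429, -0.0114, 0.0526]
ee_rot: [[0.0, 0.078, 0.997], [-0.0, 0.997, -0.078], [-1.0, 0.0, 0.0]]
wrist_force: [-0.5, -0.2, 1.1]
gripper_width: 0.007
```

Call:
{"fn": "move_arm", "kwargs": {
  "increments": [0,0,0,0,0,0.0007,0,0,0,0,0,0,0.0014,0,0,0,0,0,0,0.002,0]
}}

```text
time_s: 6.25
tcp_pos: [0.5438, -0.0116, 0.0525]
ee_rot: [[-0.002, 0.079, 0.997], [-0.0, 0.997, -0.079], [-1.0, -0.0, -0.002]]
wrist_force: [-5.6, 1.9, 3.6]
gripper_width: 0.009
```

Call:
{"fn": "move_arm", "kwargs": {
  "increments": [0,0,0,0,0,0.0007,0,0,0,0,0,0,0.0014,0,0,0,0,0,0,0.002,0]
}}

```text
time_s: 6.5
tcp_pos: [0.5438, -0.0118, 0.0522]
ee_rot: [[-0.006, 0.079, 0.997], [-0.0, 0.997, -0.079], [-1.0, -0.001, -0.006]]
wrist_force: [-9.8, 2.8, 6.0]
gripper_width: 0.005
```

Call:
{"fn": "move_arm", "kwargs": {
  "increments": [0,0,0,0,0,-0.003,0,0,0,0,0,0,-0.008,0,0,0,0,0,0,-0.02,0,0,0,0,0,0,-0.04,0,0,0,0,-0.02,0,-0.07,0,0,0,0,-0.05,0,-0.1,0,0,0,0,-0.08,0,-0.12,0,0,0,0,-0.11,0,-0.122,0,0,0,0,-0.14,0,-0.122,0,0,0,0,-0.165,0,-0.122,0,0,0,0,-0.177,0,-0.122,0,0,0,0,-0.177,0,-0.122,0]
}}

```text
time_s: 7.5
tcp_pos: [0.4276, -0.0014, 0.2333]
ee_rot: [[0.01, 0.077, 0.997], [0.003, 0.997, -0.077], [-1.0, 0.003, 0.01]]
wrist_force: [0.6, 0.0, -0.4]
gripper_width: 0.003
```

```bash
python3 - <<'E'
from h import *
for n in("side","top"):
    im=r.capture(n);cv2.imwrite(f"pics/{n}3.png",im[:,:,::-1])
    crop(im,*((200,80,130,100) if n=="side" else (100,125,180,100)),*((6,) if n=="side" else (4,)),f"pics/{n}3c.png")
s=r.sense();print(s["tcp_pos"],s["wrist_force"])
E
```

```text
[ 0.42525859 -0.001971    0.22953442] [-0.63820815 -0.32144693 -0.53135538]
```

View pics/side3c.png

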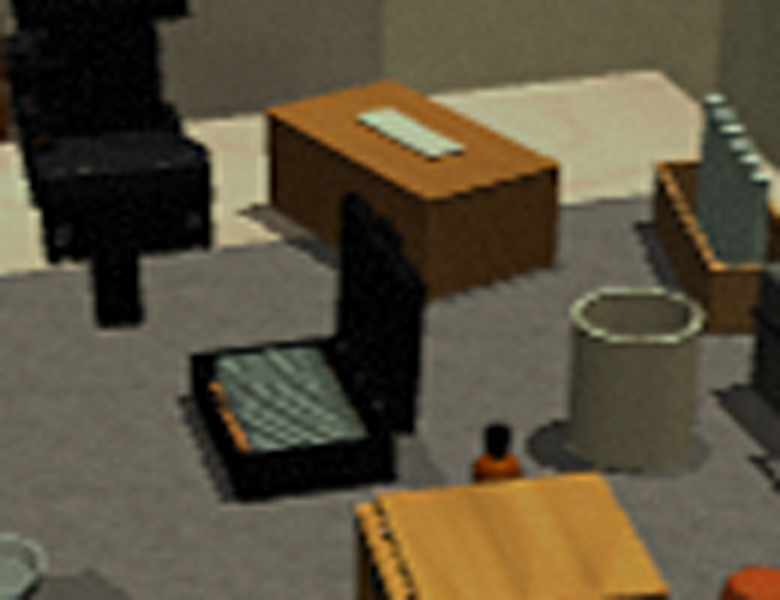

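View pics/top3c.png

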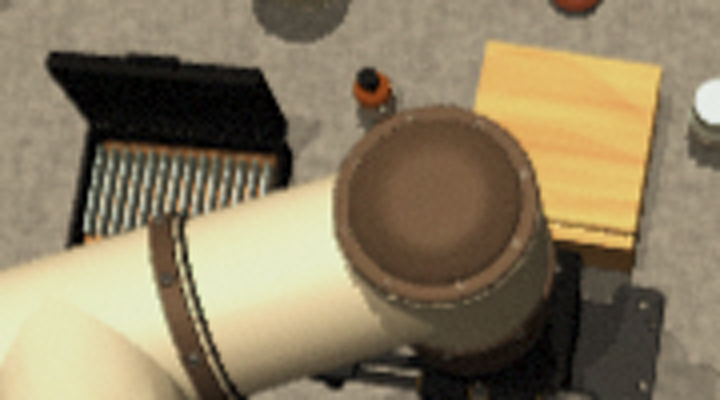

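```bash
python3 - <<'E'
from h import *
np.set_printoptions(precision=2,suppress=True)
print("camtop",ray("top",(0,0))[0],"side",ray("side",(0,0))[0])
print("petri tri-ish", onz("top",(178,250),.015))
yaw=np.radians(-2.);X=np.array([np.cos(yaw),np.sin(yaw),0]);Y=np.array([-X[1],X[0],0]);Z=np.array([0,0,1.])
H=np.array([.6266,.2614,.0325])
for th in(1.5,1.6,1.7,1.8):
    u=-np.cos(th)*X+np.sin(th)*Z;n=np.sin(th)*X+np.cos(th)*Z
    for nm,a,b in(("in top",.1,0),("out top",.1,.014),("out bot",0,.014)):
        for sgn in(-1,1):
            P=H+a*u+b*n+sgn*.075*Y
            t=(px("top",P)-[100,125]+.375)*4;s=(px("side",P)-[200,80]+.42)*6
            print(th,nm,"-+"[sgn>0]+"y","topcrop",t,"sidecrop",s)
E
```

```text
camtop [ 0.24 -0.09  1.22] side [ 0.26 -1.    0.7 ]
petri tri-ish [0.36 0.14 0.01]
1.5 in top -y topcrop [262.31 106.37] sidecrop [381.75 294.39]
1.5 in top +y topcrop [48.23 85.42] sidecrop [322.1  199.83]
1.5 out top -y topcrop [265.15  86.97] sidecrop [404.62 290.18]
1.5 out top +y topcrop [51.52 66.12] sidecrop [343.17 196.09]
1.5 out bot -y topcrop [294.39 125.61] sidecrop [415.   438.69]
1.5 out bot +y topcrop [ 97.43 106.3 ] sidecrop [355.04 336.39]
1.6 in top -y topcrop [264.49  92.73] sidecrop [398.12 292.16]
1.6 in top +y topcrop [50.83 71.86] sidecrop [337.19 197.89]
1.6 out top -y topcrop [267.74  74.1 ] sidecrop [420.97 290.14]
1.6 out top +y topcrop [54.77 53.35] sidecrop [358.28 196.22]
1.6 out bot -y topcrop [294.76 126.2 ] sidecrop [415.03 440.71]
1.6 out bot +y topcrop [ 98.  106.9] sidecrop [355.1  338.29]
1.7 in top -y topcrop [266.96  79.71] sidecrop [414.39 291.51]
1.7 in top +y topcrop [53.88 58.93] sidecrop [352.22 197.44]
1.7 out top -y topcrop [270.58  62.06] sidecrop [436.95 291.69]
1.7 out top +y topcrop [58.43 41.42] sidecrop [373.08 197.83]
1.7 out bot -y topcrop [295.09 126.96] sidecrop [414.84 442.74]
1.7 out bot +y topcrop [ 98.54 107.68] sidecrop [354.96 340.21]
1.8 in top -y topcrop [269.68  67.46] sidecrop [430.38 292.42]
1.8 in top +y topcrop [57.35 46.79] sidecrop [367.02 198.46]
1.8 out top -y topcrop [273.62  51.  ] sidecrop [452.41 294.79]
1.8 out top +y topcrop [62.45 30.49] sidecrop [387.43 200.91]
1.8 out bot -y topcrop [295.39 127.88] sidecrop [414.43 444.77]
1.8 out bot +y topcrop [ 99.04 108.62] sidecrop [354.61 342.13]
```

Call:
{"fn": "move_arm", "kwargs": {
  "increments": [0,0,0,0,0.015,0.015,0,0,0,0,0,0.04,0.035,0,0,0,0,0,0.07,0.06,0,-1,0,0,0,0.1,0.086,0,-2,0,0,0,0.13,0.112,0,-3,0,0,0,0.16,0.138,0,-3,0,0,0,0.19,0.164,0,-3,0,0,0,0.22,0.19,0,-3,0,0,0,0.25,0.215,0,-3,0,0,0,0.275,0.236,0,-3,0,0,0,0.284,0.244,0,-3,0,0,0,0.284,0.244,0]
}}

```text
time_s: 8.6
tcp_pos: [0.6916, 0.2639, 0.2241]
ee_rot: [[-0.005, 0.025, 1.0], [-0.002, 1.0, -0.025], [-1.0, -0.003, -0.004]]
wrist_force: [0.6, -0.1, -0.6]
gripper_width: 0.007
```

```bash
python3 - <<'E'
from h import *
for n in("side","top"):
    im=r.capture(n)
    crop(im,*((200,60,130,120) if n=="side" else (90,80,200,150)),*((5,) if n=="side" else (4,)),f"pics/{n}4c.png")
s=r.sense();print(s["tcp_pos"],s["wrist_force"])
E
```

```text
[0.69007312 0.26174211 0.22634465] [-0.83686878 -1.26768223  0.91225177]
```

View pics/side4c.png

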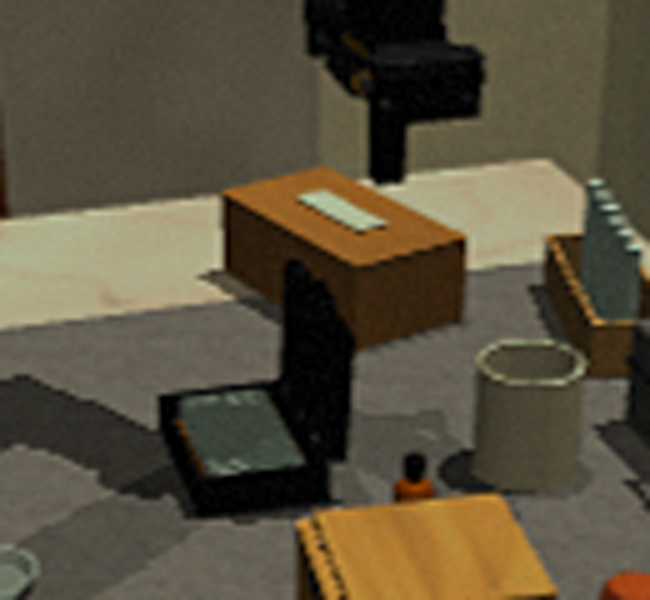

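View pics/top4c.png

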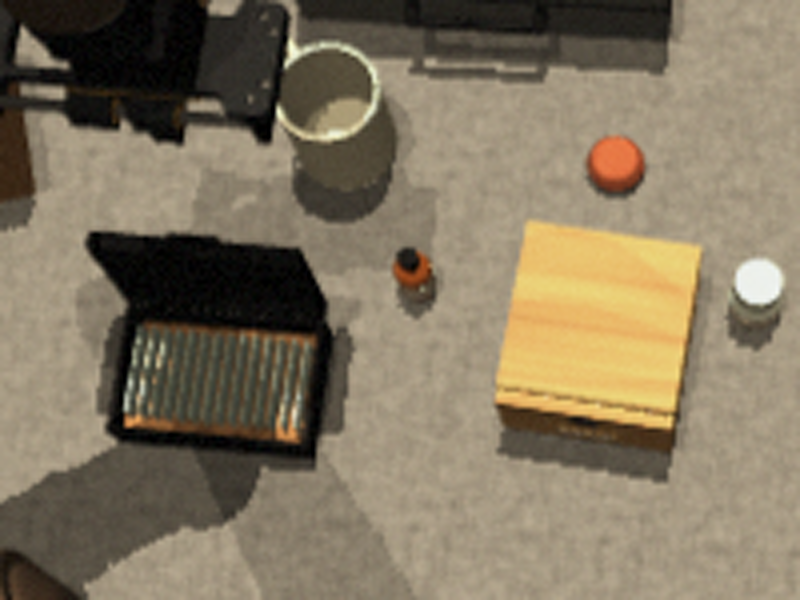

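Call:
{"fn": "move_arm", "kwargs": {
  "increments": [0,0,0,0.02,0,0,0,0,0,0,0.045,0,0,0,0,0,0,0.07,0,0,0,0,0,0,0.09,0,-0.003,0,0,0,0,0.103,0,-0.008,0,0,0,0,0.11,0,-0.013,0,0,0,0,0.11,0,-0.018,0,0,0,0,0.11,0,-0.021,0,0,0,0,0.11,0,-0.024,0,0,0,0,0.11,0,-0.026,0]
}}

```text
time_s: 9.53
tcp_pos: [0.6649, 0.2628, 0.1214]
ee_rot: [[0.003, 0.026, 1.0], [0.001, 1.0, -0.026], [-1.0, 0.002, 0.002]]
wrist_force: [0.5, 0.6, 0.6]
gripper_width: 0.009
```

```bash
python3 - <<'E'
from h import *
for n in("side",):
    im=r.capture(n)
    crop(im,*((200,60,130,120) if n=="side" else (90,80,200,150)),*((5,) if n=="side" else (4,)),f"pics/{n}5c.png")
s=r.sense();print(s["tcp_pos"],s["wrist_force"])
# corner path
H=np.array([.6266,.0325])
for r_ in(.08,):
  for th in np.arange(1.6,-.01,-.1):
    u=np.array([-np.cos(th),np.sin(th)]);n=np.array([np.sin(th),np.cos(th)])
    P=H+r_*u+.014*n+[.0095,.008]
    print("%.2f tcp x %.4f z %.4f"%(th,*P))
E
```

```text
[0.6645985  0.26285951 0.12123269] [-0.9194269  -0.23198791 -0.27486061]
1.60 tcp x 0.6524 z 0.1201
1.50 tcp x 0.6444 z 0.1213
1.40 tcp x 0.6363 z 0.1217
1.30 tcp x 0.6282 z 0.1213
1.20 tcp x 0.6202 z 0.1201
1.10 tcp x 0.6123 z 0.1181
1.00 tcp x 0.6047 z 0.1154
0.90 tcp x 0.5973 z 0.1119
0.80 tcp x 0.5904 z 0.1076
0.70 tcp x 0.5839 z 0.1027
0.60 tcp x 0.5780 z 0.0972
0.50 tcp x 0.5726 z 0.0911
0.40 tcp x 0.5679 z 0.0845
0.30 tcp x 0.5638 z 0.0775
0.20 tcp x 0.5605 z 0.0701
0.10 tcp x 0.5579 z 0.0624
-0.00 tcp x 0.5561 z 0.0545
```

View pics/side5c.png

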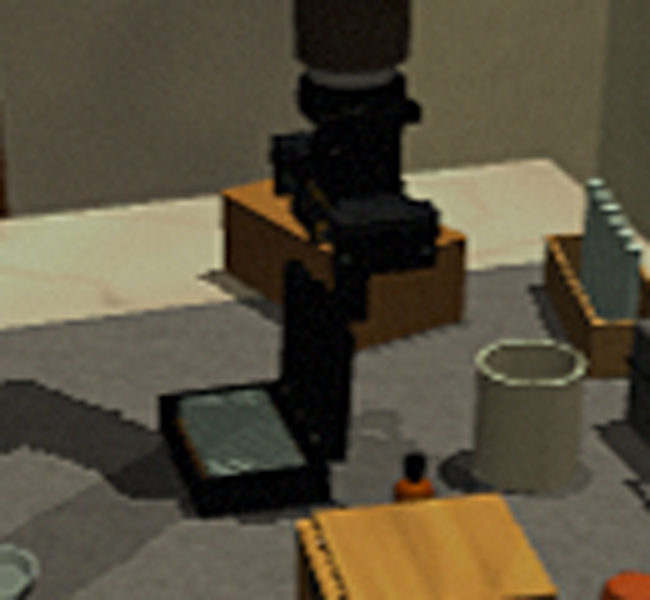

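Call:
{"fn": "move_arm", "kwargs": {
  "increments": [0,0,0,0,0,-0.003,0,0,0,0,0,0,-0.006,0,0,0,0,0,0,-0.009,0,0,0,0,0,0,-0.012,0,0,0,0,-0.0005,0,-0.015,0,0,0,0,-0.001,0,-0.018,0,0,0,0,-0.001,0,-0.021,0,0,0,0,-0.0015,0,-0.024,0,0,0,0,-0.0015,0,-0.027,0,0,0,0,-0.0015,0,-0.03,0,0,0,0,-0.0015,0,-0.033,0,0,0,0,-0.0015,0,-0.036,0]
}}

```text
time_s: 10.58
tcp_pos: [0.6282, 0.2634, 0.1208]
ee_rot: [[-0.0, 0.026, 1.0], [-0.0, 1.0, -0.026], [-1.0, -0.0, -0.0]]
wrist_force: [0.8, -0.1, -0.2]
gripper_width: 0.008
```

```bash
python3 - <<'E'
from h import *
for n in("side",):
    im=r.capture(n)
    crop(im,*((200,60,130,120) if n=="side" else (90,80,200,150)),*((5,) if n=="side" else (4,)),f"pics/{n}6c.png")
s=r.sense();print(s["tcp_pos"],s["wrist_force"])
E
```

```text
[0.62768413 0.26337967 0.12090211] [ 0.79076526 -0.64544871 -0.04144467]
```

View pics/side6c.png

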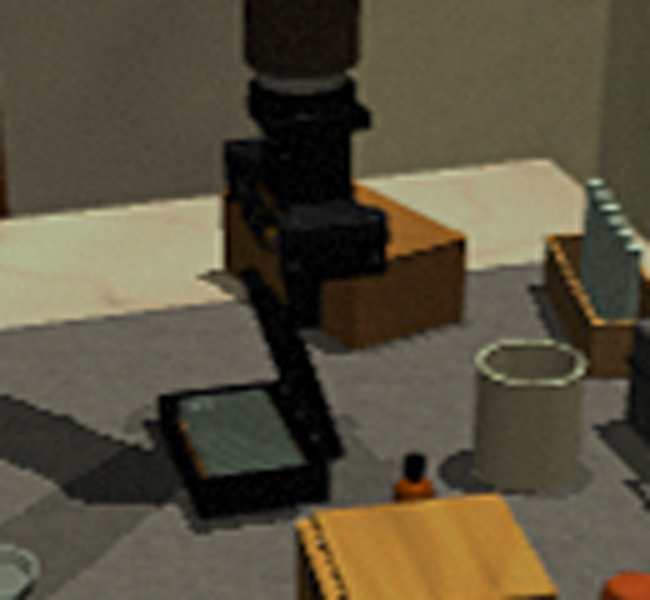

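Call:
{"fn": "move_arm", "kwargs": {
  "increments": [0,0,0,0.0003,0,-0.0033,0,0,0,0,0.0008,0,-0.0067,0,0,0,0,0.0014,0,-0.01,0,0,0,0,0.0022,0,-0.0133,0,0,0,0,0.0031,0,-0.0166,0,0,0,0,0.0042,0,-0.0198,0,0,0,0,0.0054,0,-0.0229,0,0,0,0,0.0067,0,-0.026,0,0,0,0,0.0083,0,-0.029,0,0,0,0,0.01,0,-0.0319,0,0,0,0,0.0118,0,-0.0348,0,0,0,0,0.0137,0,-0.0378,0]
}}

```text
time_s: 11.63
tcp_pos: [0.5906, 0.2645, 0.1072]
ee_rot: [[0.0, 0.026, 1.0], [-0.0, 1.0, -0.026], [-1.0, -0.0, 0.0]]
wrist_force: [1.2, -0.9, 0.2]
gripper_width: 0.009
```

```bash
python3 - <<'E'
from h import *
for n in("side",):
    im=r.capture(n)
    crop(im,*((200,60,130,120) if n=="side" else (90,80,200,150)),*((5,) if n=="side" else (4,)),f"pics/{n}7c.png")
s=r.sense();print(s["tcp_pos"],s["wrist_force"])
E
```

```text
[0.58976939 0.26433212 0.1066865 ] [ 0.36631748  1.16460971 -0.33291909]
```

View pics/side7c.png

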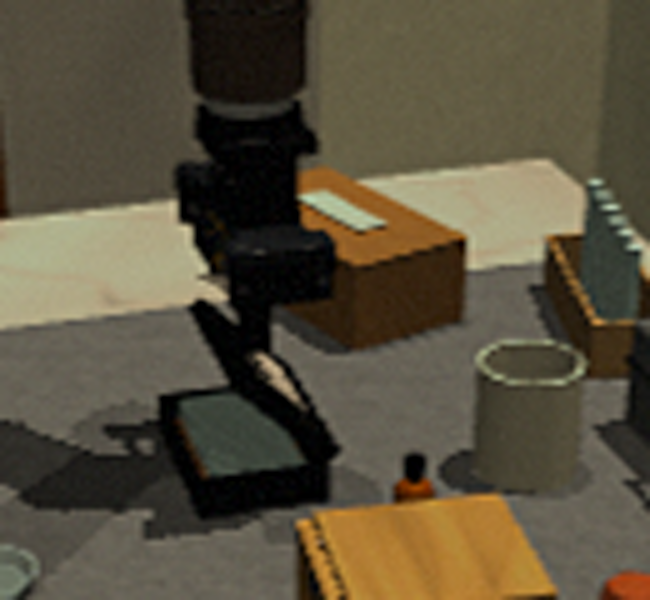

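Call:
{"fn": "move_arm", "kwargs": {
  "increments": [0,0,0,0.002,0,-0.0028,0,0,0,0,0.004,0,-0.0055,0,0,0,0,0.0062,0,-0.008,0,0,0,0,0.0085,0,-0.0105,0,0,0,0,0.0109,0,-0.0129,0,0,0,0,0.0134,0,-0.0152,0,0,0,0,0.016,0,-0.0174,0,0,0,0,0.0187,0,-0.0194,0,0,0,0,0.0214,0,-0.0214,0,0,0,0,0.0242,0,-0.0232,0,0,0,0,0.0271,0,-0.025,0,0,0,0,0.0301,0,-0.0266,0]
}}

```text
time_s: 12.68
tcp_pos: [0.5641, 0.2651, 0.077]
ee_rot: [[0.0, 0.026, 1.0], [0.0, 1.0, -0.026], [-1.0, 0.0, 0.0]]
wrist_force: [1.1, 0.8, 0.5]
gripper_width: 0.005
```

```bash
python3 - <<'E'
from h import *
for n in("side",):
    im=r.capture(n)
    crop(im,*((200,60,130,120) if n=="side" else (90,80,200,150)),*((5,) if n=="side" else (4,)),f"pics/{n}8c.png")
s=r.sense();print(s["tcp_pos"],s["wrist_force"])
E
```

```text
[0.56338931 0.26489792 0.07623566] [0.16535482 0.56366311 0.38308308]
```

View pics/side8c.png

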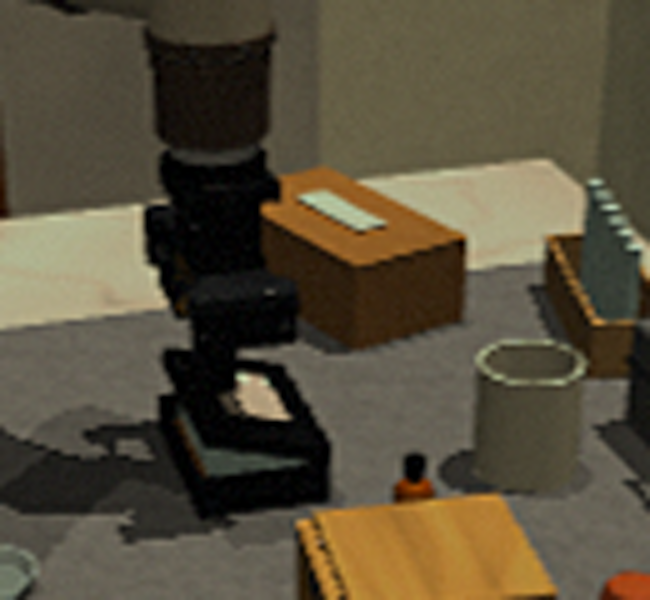

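Call:
{"fn": "move_arm", "kwargs": {
  "increments": [0,0,0,0.002,0,-0.001,0,0,0,0,0.004,0,-0.002,0,0,0,0,0.006,0,-0.003,0,0,0,0,0.008,0,-0.004,0,0,0,0,0.01,0,-0.005,0,0,0,0,0.0118,0,-0.0055,0,0,0,0,0.0136,0,-0.006,0,0,0,0,0.015,0,-0.0065,0,0,0,0,0.0163,0,-0.007,0,0,0,0,0.0175,0,-0.007,0,0,0,0,0.0187,0,-0.0075,0,0,0,0,0.0198,0,-0.0075,0]
}}

```text
time_s: 13.73
tcp_pos: [0.5566, 0.2654, 0.0573]
ee_rot: [[-0.0, 0.026, 1.0], [-0.0, 1.0, -0.026], [-1.0, -0.0, -0.0]]
wrist_force: [-0.5, 0.9, -0.1]
gripper_width: 0.005
```

Call:
{"fn": "move_arm", "kwargs": {
  "increments": [0,0,0,0.0007,0,0,0,0,0,0,0.0014,0,0,0,0,0,0,0.002,0,0,0]
}}

```text
time_s: 13.98
tcp_pos: [0.5566, 0.2652, 0.0553]
ee_rot: [[-0.0, 0.026, 1.0], [-0.0, 1.0, -0.026], [-1.0, -0.0, -0.0]]
wrist_force: [-0.7, -0.1, 0.1]
gripper_width: 0.004
```

Call:
{"fn": "move_arm", "kwargs": {
  "increments": [0,0,0,0.0006,0,0,0,0,0,0,0.0012,0,0,0,0,0,0,0.0015,0,0,0,0,0,0,0.0015,0,0,0]
}}

```text
time_s: 14.32
tcp_pos: [0.5567, 0.2653, 0.0549]
ee_rot: [[0.0, 0.026, 1.0], [-0.0, 1.0, -0.026], [-1.0, -0.0, 0.0]]
wrist_force: [-2.8, -0.7, 6.0]
gripper_width: 0.005
```

Call:
{"fn": "move_arm", "kwargs": {
  "increments": [0,0,0,0.0005,0,0,0,0,0,0,0.001,0,0,0,0,0,0,0.001,0,0,0]
}}

```text
time_s: 14.57
tcp_pos: [0.5567, 0.2653, 0.0548]
ee_rot: [[0.0, 0.025, 1.0], [-0.0, 1.0, -0.025], [-1.0, -0.0, 0.0]]
wrist_force: [-3.8, 0.2, 9.9]
gripper_width: 0.006
```

Call:
{"fn": "move_arm", "kwargs": {
  "increments": [0,0,0,-0.001,0,0,0,0,0,0,-0.003,0,0,0,0,0,0,-0.008,0,0,0,0,0,0,-0.02,0,0,0,0,0,0,-0.045,0,0,0,0,0,0,-0.075,0,0,0,0,0,0,-0.105,0,-0.01,0,0,0,0,-0.135,0,-0.035,0,0,0,0,-0.16,0,-0.065,0,0,0,0,-0.175,0,-0.095,0,0,0,0,-0.18,0,-0.12,0,0,0,0,-0.18,0,-0.14,0]
}}

```text
time_s: 15.57
tcp_pos: [0.4159, 0.2694, 0.2353]
ee_rot: [[0.003, 0.026, 1.0], [0.004, 1.0, -0.026], [-1.0, 0.004, 0.003]]
wrist_force: [-0.3, -0.6, -0.2]
gripper_width: 0.004
```

```bash
python3 - <<'E'
from h import *
for n in("side","top"):
    im=r.capture(n);cv2.imwrite(f"pics/{n}9.png",im[:,:,::-1])
    crop(im,*((190,60,150,150) if n=="side" else (100,80,200,150)),4,f"pics/{n}9c.png")
s=r.sense();print(s["tcp_pos"],s["wrist_force"])
E
```

```text
[0.41473227 0.26881366 0.23405989] [ 0.91241131  0.16647924 -0.08707381]
```

View pics/side9c.png

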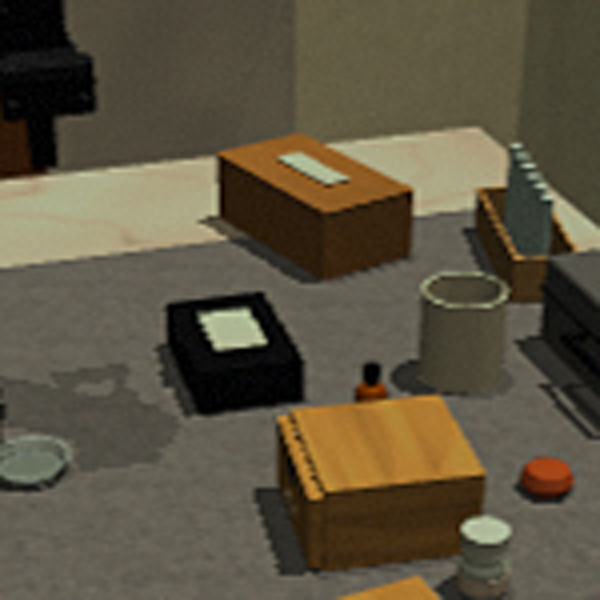

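View pics/top9.png

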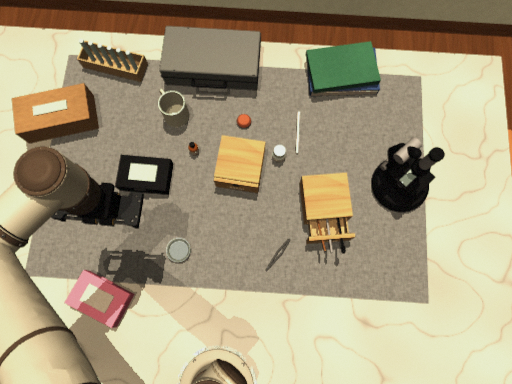

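```bash
python3 - <<'E'
from h import *
a=cv2.imread("pics/top0.png").astype(int);b=cv2.imread("pics/top9.png").astype(int)
for nm,(x,y,w,h) in dict(toolunit=(298,168,62,95),mug=(156,86,32,34),dropper=(186,138,14,20),jar=(270,142,18,22),pebble=(234,112,20,18),pipette=(290,108,14,48),petri=(164,236,28,30)).items():
    p=a[y:y+h,x:x+w].mean(2).astype('float32');q=b[y:y+h,x:x+w].mean(2).astype('float32')
    print(nm,np.round(cv2.phaseCorrelate(p,q)[0],2))
im=b.astype('uint8')[:,:,::-1];crop(im,105,130,170,75,4,"pics/f.png")
r.finish_job()
E
```

```text
toolunit [-0.  0.]
mug [0.   0.01]
dropper [ 0.43 -0.04]
jar [ 0.08 -0.08]
pebble [-0.05 -0.16]
pipette [ 0.59 -0.03]
petri [-0.18  0.16]
the job is handed in; nothing more can be done
```

View pics/f.png

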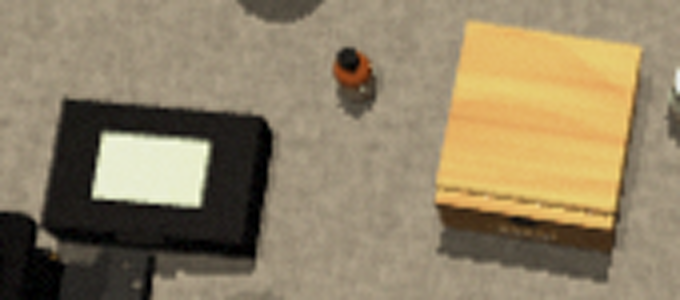

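The slide drawer is fully home and the black slide box's lid lies flat shut. I handed the job in at about 16 s. I pushed the drawer in first with closed fingertips, then folded the lid down along its arc.

- **Drawer:** it met a firm stop at about 10 N, where the measured geometry put the shut position. The last pictures show its front flush.
- **Lid:** I pressed it to a firm stop at about 10 N, with the fingertips 47 mm above the table against the 46 mm shut height in the text. The last pictures show it shut.
- **Slide box:** I saw no sign in the pictures that it moved, but I did not measure its shift.
- **Other things:** comparing the first and last top pictures, the tool unit and its open drawer, the mug, jar, pebble and dish show shifts of about 0.2 px or less. The dropper bottle (0.4 px) and pipette (0.6 px) read slightly higher. The arm never went low near them, so I take those two as image noise, not movement. I did not run this comparison on the tweezers or the microscope.

No check failed.

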